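# Stack the drilled blanks in the jig and lock the pile

### The job

Build a flush pile of three blanks in the steel jig: put the loose blank and the one from the plywood rack flat on the blank that already lies there, in either order, red ends all at the stud end, leaving the bottom blank in its place. Draw the racked blank out by its red end, set it down flat on the table clear of the rack and let go of it, then take it again across its middle to stack it. When both blanks are on the pile, slide the yellow keeper clip sideways over it, fully home in the groove of the stud; leave the flap disc, the can and the screwdriver alone.

Things in the scene. Friction and masses are not known exactly. Their poses are not given: they have to be found in the camera images.
- blank_a_mid (a point): The loose aluminium blank, a flat plate 140 long x 60 wide x 14 mm thick, 0.2 to 0.45 kg, one 30 mm end painted red and two black dots near the other end. Point at its centre, half-way up; x axis along its length, away from the red end, y across its width, z up. Lies on the table to the right of the jig.
- blank_a_red (a point): Point on the same blank near its red end, 55 mm from the centre, half-way up.
- blank_b_mid (a point): The racked aluminium blank, a flat plate 140 long x 60 wide x 14 mm thick, 0.2 to 0.45 kg, one 30 mm end painted red and two black dots near the other end. Point at its centre, half-way up; x axis along its length, away from the red end, y across its width, z up. It lies flat on the table, mostly under the rack's roof; only about 50 mm (45 to 55) of its red end sticks out of the mouth.
- blank_b_red (a point): Point on the racked blank near its red end, 55 mm from the centre, half-way up.
- blank_c_mid (a point): The bottom aluminium blank, a flat plate 140 long x 60 wide x 14 mm thick, 0.2 to 0.45 kg, one 30 mm end painted red and two black dots near the other end. Point at its centre, half-way up; x axis along its length, away from the red end, y across its width, z up. Lies loose on the jig's 12 mm base. The next blanks lie with their centres 14 and 28 mm above this one.
- blank_c_red (a point): Point on the bottom blank near its red end (towards the stud), 55 mm from the centre, half-way up.
- rack: Fixed plywood rack without a floor: two side walls and a roof, 104 deep (x) x 98 wide (y) x 50 mm high, 76 mm free between walls, 42 mm under the roof. Origin on the table under its centre; mouth at its -x end, 50 mm off. The blank slides out on the table along the rack's -x: about 100 mm to be clear, 120 mm is safe.
- jig: Fixed jig: dark steel base 185 x 170 x 12 mm. Origin on the table under the middle of the blanks' place; x along the blanks, away from the stud. Nothing hangs over the pile while the keeper is parked; the blanks' long sides are free at the middle. A blue track block, 36 x 78 mm, centred at x -84, y +83 mm, top 55 mm up, carries the keeper.
- jig_stud (a point): Steel stud fixed in the jig, 16 mm across, top 72 mm above the table, 84 mm from the jig's origin along its -x. This point is at the middle of its groove (56 to 64 mm above the table).
- keeper (a joint): Slide of the yellow keeper clip, m: 0 parked clear of the pile, 0.060 fully home at a firm stop, its slot in the stud's groove, a prong over the red ends (3 mm above a pile of three). It starts at 0 to 0.010, moves along the jig's -y as the value grows, takes about 2 N and stays where left. Home, the tab stands 50 mm from the stud along the jig's +y.
- keeper_tab (a point): Centre of the upright tab on the keeper: 30 mm (jig's x) x 12 mm (jig's y) x 32 mm high, top 16 mm above this point; plate of the clip 16 mm below this point. Pinch it across its 12 mm or push its +y face.
- flap_disc: Reddish-brown flap disc 115 mm across, 14 mm thick, lying flat near the robot. Leave alone. Origin at its underside.
- oil_can: Blue can 60 mm across, 130 mm high. Leave alone. Origin at its underside.
- screwdriver: Blue screwdriver 200 mm long, lying beyond the jig. Leave alone. Origin at its underside.
Not all that is in view belongs to the job. What is shaped like the part that bears blank_b_mid but green is not meant. Of the things that look like the rack, take the one that is farthest from the robot's base at the start.

How it is judged:
On the way, in this order (a step that is already met when the one before it is completed fails the run):
1. the racked blank is out of the rack, lying flat on the table, let go (horizontal distance between blank_b_mid and rack above 0.115 m and height (world z) of blank_b_mid below 0.011 m and angle between blank_b_mid's own z axis and vertical below 0.08 rad and linear speed of blank_b below 0.02 m/s and contact force between the fingers and blank_b below 0.2 N), for 0.15 s.
2. all three blanks lie in a flush pile, red ends together, let go, with the keeper still clear of the pile (horizontal distance between each of blank_a_mid, blank_b_mid and blank_c_mid below 0.006 m and horizontal distance between each of blank_a_red, blank_b_red and blank_c_red below 0.007 m and ((z of blank_a_mid in the frame of blank_c_mid between 0.011 and 0.017 m and z of blank_b_mid in the frame of blank_c_mid between 0.025 and 0.031 m) or (z of blank_b_mid in the frame of blank_c_mid between 0.011 and 0.017 m and z of blank_a_mid in the frame of blank_c_mid between 0.025 and 0.031 m)) and horizontal distance between blank_c_mid and jig below 0.012 m and linear speed of each of blank_a, blank_b, blank_c below 0.02 m/s and value of joint keeper below 0.016 m and contact force between the fingers and blank_a below 0.2 N and contact force between the fingers and blank_b below 0.2 N), for 0.15 s.
At the end, for the whole second after the job is handed in: Both blanks lie on the bottom blank, one on the other, at rest: centres within 6 mm and red ends within 7 mm of the bottom blank's seen from above, heights within 3 mm of flat stacking; the bottom blank's centre within 12 mm of the jig's origin; keeper within 3 mm of fully home (horizontal distance between each of blank_a_mid, blank_b_mid and blank_c_mid below 0.006 m and horizontal distance between each of blank_a_red, blank_b_red and blank_c_red below 0.007 m and ((z of blank_a_mid in the frame of blank_c_mid between 0.011 and 0.017 m and z of blank_b_mid in the frame of blank_c_mid between 0.025 and 0.031 m) or (z of blank_b_mid in the frame of blank_c_mid between 0.011 and 0.017 m and z of blank_a_mid in the frame of blank_c_mid between 0.025 and 0.031 m)) and horizontal distance between blank_c_mid and jig below 0.012 m and linear speed of each of blank_a, blank_b, blank_c below 0.02 m/s and value of joint keeper above 0.057 m); the robot touches nothing.
It fails at once if the flap disc is disturbed (moved over 25 mm) (distance of flap_disc from where it was at the start of the episode above 0.025 m).
It fails at once if the can is disturbed (moved over 25 mm) (distance of oil_can from where it was at the start of the episode above 0.025 m).
It fails at once if the screwdriver is disturbed (moved over 25 mm) (distance of screwdriver from where it was at the start of the episode above 0.025 m).
It also fails if it takes over 64 s, if anything falls off the work surface, if the arm or the gripper's body presses on something with over 40 N, if the wrist force passes 120 N, or if a joint passes its speed limit or range.

### The arm

A 7-joint arm with a two-finger parallel gripper is mounted at the origin on the work surface. World frame = base frame: x ahead of the robot, y to its left, z up, the work surface at z = 0. Lengths are in m, angles in rad, forces in N, time in s.
With the tool pointing down it reaches from about 0.425 to 0.925 m from the base axis. Payload 6.8 kg.
Tool frame: the origin (TCP) lies at the very end of the fingers, on their centre line; the grasp point (between the pads) lies r.grasp_offset behind it (r.grasp_offset is the distance from the TCP to the grasp point, in m); z points along the fingers, y is the direction in which the jaws open and shut (so a half turn about z gives the same grasp; the last joint's range is limited). The gripper opens to 85 mm and grips with 20 to 120 N. Pads are 22 mm wide; open, the fingers measure 114 mm over their backs; the gripper's body (76 mm by 85 mm) begins 54 mm behind the grasp point. The pads swing forward as they close: fully open they stand 13 mm farther back than shut.
Start: joints at [1.034, 0.477, 0.022, 1.555, -0.011, 1.109, -0.083], TCP at [0.281, -0.614, 0.231] pointing down, gripper open.
Joint ranges: [-2.96, 2.96], [-0.34, 2.1], [-1.41, 1.46], [0.24, 2.44], [-1.37, 4.51], [0.17, 1.92], [-2.96, 2.96]. Speed limits (rad/s): [2.39, 2.39, 3.14, 3.14, 3.14, 3.14, 3.14].

### API

Orientations are given as a rotation vector (axis times angle).
In Python, from bench import r gives the robot as it stands.
- The arm moves only by the shell command python3 -m jog 'ROWS' [FORCE]. ROWS is JSON, one flat list of numbers, 7 for each row, row after row: the turn, a rotation vector about the tool's x, y, z normalised to -1 to 1, where 1 is 180 degrees, then the shift along the tool's x, y, z normalised to -1 to 1, where 1 is 200 mm, then the opening, from 0 (shut) to 1 (fully open). In form: [wx, wy, wz, x, y, z, hand, wx, wy, wz, x, y, z, hand, ...]. A call has 1 to 12 rows; each row is the pose to reach, as a shift and turn from the pose measured when the call began, along the tool's axes at that moment, turning the shorter way round; what a row does not reach only later rows make up. A row lasts 1/10 s, in which the tool goes at most 50 mm and 8.59 degrees, less where a joint would pass 70% of its speed; a pose out of reach is approached as far as the arm can. A call with a number of a shift or a turn outside -1 to 1 is refused whole. A call with a gripper value outside its range is refused whole. The fingers move at their own pace and stop on an object; FORCE is the grip in N (left out, the last holds). Time passes only in rows, so rows that repeat a pose let the fingers close. It gives the time, the measured TCP pose, the force and the opening at its end, in the units of the state.
- r.get_obs(): the state, without advancing time (a new reading comes with each control period).
- r.grab_frame(name): name is "scene" or "top" or "wrist"; returns the picture (420x560x3 uint8, red, green, blue); there is no depth.
- r.calibration(name): a dict with "K" (3x3 intrinsics, pixels), "origin" and "rotation" of the camera in the world; the wrist camera has in their place "T_tool_cam" (4x4, takes a point from camera to tool coordinates, whose origin is the TCP and whose axes are the flange's). Camera axes: x right, y up, looking along -z (the intrinsics and any distortion apply to the point x, -y, -z); pixel columns grow to the right and rows downward; lengths in m; the calibration is good to about 2 mm. A picture is of the moment at which its call begins: read the wrist's pose just before it. calibration takes no time and is no camera call.
- r.hand_in(): hands the job in, once; it reports no verdict.
The state is a dict: "clock": time; "joints": joint angles; "qvel": joint speeds; "tau": joint torques, N m; "tcp_pos": TCP position; "orientation": TCP orientation; "contact_force": force on the tool from outside, world axes, zero at the start; "moment": the same for the moment, N m; "grip_width": finger opening in m.
Only numpy, scipy, OpenCV 4.12 (cv2) and the standard library are available. Lean on these libraries where they do the work, as an engineer would, in place of code of your own. Each camera call takes 0.05 s, during which the arm holds its last target.

## Working session

There is one attempt and no reset: what is moved stays moved. The work goes in short steps, Python scripts to look and compute and a shell command to move; the robot and the scene stay as the last step left them, time stands still between calls to the robot, and variables do not carry over. Pictures are saved under pics/ and viewed, and the job is handed in when it is done.

```bash
ls; mkdir -p pics
python3 - <<'E'
from bench import r
import cv2
o=r.get_obs(); print({k:(v if not hasattr(v,'round') else v) for k,v in o.items()}); print(r.grasp_offset)
for n in ["scene","top","wrist"]:
    c=r.calibration(n); print(n,c)
    im=r.grab_frame(n); cv2.imwrite(f'pics/{n}0.png',im[:,:,::-1])
E
```

```text
pics
{'clock': 0.0, 'joints': array([ 1.033898  ,  0.47780107,  0.02231852,  1.55645917, -0.01151529,
        1.10931282, -0.08310714]), 'qvel': array([ 0.00091413,  0.00123763,  0.00195232,  0.00120661,  0.00046307,
       -0.0011028 ,  0.00047144]), 'tau': array([ 2.27260530e-04, -5.96461308e+01,  1.60800051e+00, -2.81203580e+01,
        1.24869586e-02,  9.36207158e-03, -2.50470765e-05]), 'tcp_pos': array([ 0.28040158, -0.613341  ,  0.2303214 ]), 'orientation': array([-3.06791342e+00, -6.68067703e-01,  7.93747876e-04]), 'contact_force': array([-0.37202765, -0.76625803,  0.96853087]), 'moment': array([0.00648535, 0.02562951, 0.02774404]), 'grip_width': 0.08550852306274297}
0.0187
scene {'K': array([[440.85207777,   0.        , 277.56495839],
       [  0.        , 440.85207777, 209.60348404],
       [  0.        ,   0.        ,   1.        ]]), 'origin': array([ 1.47937484, -0.40987449,  0.86034651]), 'rotation': array([0.80829789, 0.51647935, 1.07903604])}
top {'K': array([[459.35207635,   0.        , 278.87989627],
       [  0.        , 459.35207635, 216.0619856 ],
       [  0.        ,   0.        ,   1.        ]]), 'origin': array([ 0.48628995, -0.01881698,  1.23357004]), 'rotation': array([ 0.07291564, -0.06209819, -1.54518148])}
wrist {'K': array([[369.93456979,   0.        , 277.92923601],
       [  0.        , 369.93456979, 207.92615994],
       [  0.        ,   0.        ,   1.        ]]), 'T_tool_cam': array([[-1.00850522e-04,  9.47216580e-01,  3.20594355e-01,
         8.23472154e-02],
       [ 9.99999915e-01, -3.24260622e-05,  4.10378457e-04,
        -1.15648272e-03],
       [ 3.99112891e-04,  3.20594369e-01, -9.47216497e-01,
        -1.43068752e-01],
       [ 0.00000000e+00,  0.00000000e+00,  0.00000000e+00,
         1.00000000e+00]])}
```

View pics/scene0.png

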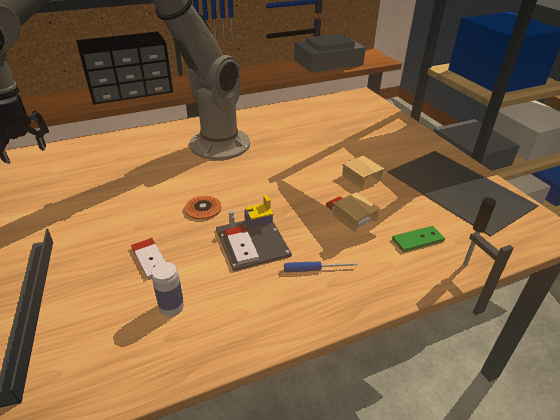

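View pics/top0.png

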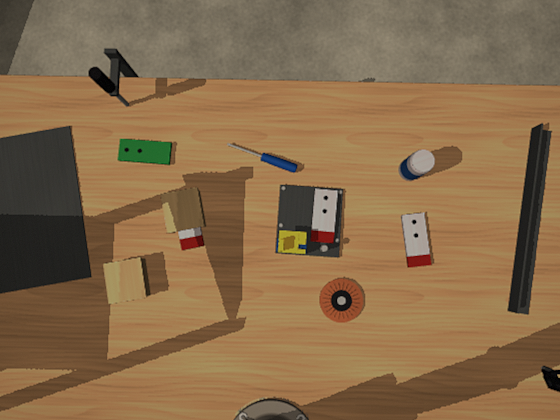

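View pics/wrist0.png

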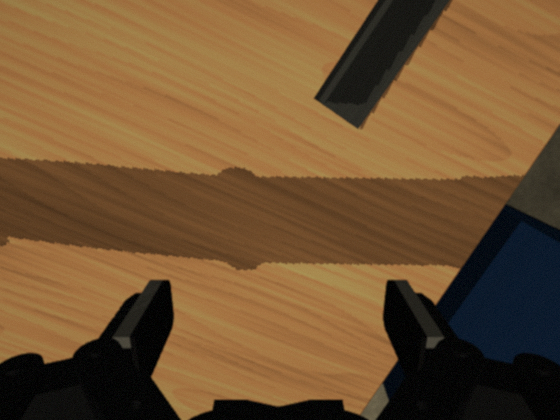

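```bash
cat > h.py <<'E'
import numpy as np, cv2
from scipy.spatial.transform import Rotation as R
from bench import r
def cam(name,obs=None):
    c=r.calibration(name); K=c['K']
    if name=='wrist':
        T=np.eye(4); T[:3,:3]=R.from_rotvec(obs['orientation']).as_matrix(); T[:3,3]=obs['tcp_pos']
        T=T@c['T_tool_cam']; return K,T[:3,3],T[:3,:3]
    return K,np.array(c['origin']),R.from_rotvec(c['rotation']).as_matrix()
def ray(C,uv):
    K,o,M=C; uv=np.atleast_2d(uv).astype(float)
    d=np.c_[(uv[:,0]-K[0,2])/K[0,0],-(uv[:,1]-K[1,2])/K[1,1],-np.ones(len(uv))]@M.T
    return o,d
def plane(C,uv,z):
    o,d=ray(C,uv); t=(z-o[2])/d[:,2]; return o+d*t[:,None]
def proj(C,P):
    K,o,M=C; p=(np.atleast_2d(P)-o)@M
    return np.c_[K[0,0]*p[:,0]/-p[:,2]+K[0,2],K[1,1]*p[:,1]/p[:,2]+K[1,2]]
def snap(name,fn):
    obs=r.get_obs(); im=r.grab_frame(name)[:,:,::-1].copy(); cv2.imwrite(f'pics/{fn}.png',im); return im,cam(name,obs)
def masks(im):
    h=cv2.cvtColor(im,cv2.COLOR_BGR2HSV); H,S,V=h[...,0],h[...,1],h[...,2]
    red=((H<6)|(H>172))&(S>150)&(V>60)
    white=(S<60)&(V>110)
    return red.astype(np.uint8)*255,white.astype(np.uint8)*255
def blobs(m,amin=60):
    cs,_=cv2.findContours(m,cv2.RETR_EXTERNAL,cv2.CHAIN_APPROX_NONE)
    return [c[:,0,:] for c in cs if cv2.contourArea(c)>amin]
E
python3 - <<'E'
from h import *
im=cv2.imread('pics/top0.png')
big=cv2.resize(im[120:320,100:480],None,fx=2.1,fy=2.1,interpolation=cv2.INTER_CUBIC); cv2.imwrite('pics/topc.png',big)
red,wh=masks(im)
C=cam('top')
for n,m in (('red',red),('white',wh)):
    for b in blobs(m,40):
        c=b.mean(0); print(n,c.round(1),len(b),cv2.minAreaRect(b.astype(np.float32)), plane(C,c,0.014).round(3))
E
```

```text
red [418.7 260.4] 63 ((418.5538635253906, 260.4307861328125), (10.17084789276123, 23.070459365844727), 82.87498474121094) [[ 0.483 -0.381  0.014]]
red [191.5 242.3] 60 ((191.5576934814453, 242.28848266601562), (10.198038101196289, 22.553354263305664), 78.69007110595703) [[0.516 0.221 0.014]]
red [321.9 236.3] 63 ((322.0495300292969, 236.5049591064453), (23.28386878967285, 10.945408821105957), 5.710593223571777) [[ 0.541 -0.124  0.014]]
white [267.6 408. ] 134 ((270.8108215332031, 407.3648681640625), (13.480716705322266, 45.53852081298828), 80.53767395019531) [[0.095 0.008 0.014]]
white [340.9 300.4] 22 ((340.5, 300.0), (7.0, 8.0), 0.0) [[ 0.374 -0.177  0.014]]
white [188.8 232.8] 55 ((189.0384521484375, 232.69232177734375), (8.43299388885498, 21.768890380859375), 78.69007110595703) [[0.541 0.229 0.014]]
white [415.2 234. ] 124 ((415.33624267578125, 234.02182006835938), (42.16022872924805, 23.39297866821289), 82.40535736083984) [[ 0.553 -0.372  0.014]]
white [324.4 209.9] 124 ((324.2909851074219, 209.7991943359375), (23.17715072631836, 41.91804885864258), 5.19442892074585) [[ 0.611 -0.13   0.014]]
white [420.8 162. ] 72 ((421.0, 161.5), (23.0, 26.0), 90.0) [[ 0.747 -0.387  0.014]]
white [553.6   5.3] 62 ((552.0, 6.0), (12.0, 14.0), 90.0) [[ 1.195 -0.754  0.014]]
white [303.9  37.5] 1563 ((284.0, 41.5), (83.0, 550.0), 90.0) [[ 1.087 -0.066  0.014]]
```

View pics/topc.png

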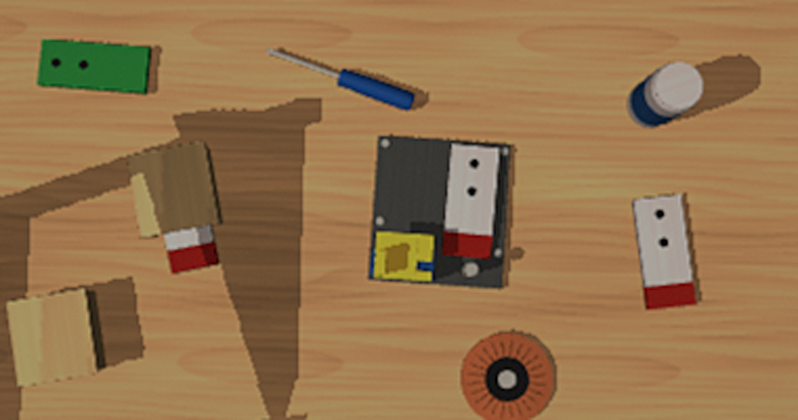

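Run:
```python
from h import *
im=cv2.imread('pics/top0.png'); C=cam('top')
red,wh=masks(im)
u=cv2.morphologyEx(red|wh,cv2.MORPH_CLOSE,np.ones((5,5)))
rb=blobs(red,40)
for b in blobs(u,200):
    c=b.mean(0)
    if not(150<c[0]<440 and 180<c[1]<270): continue
    z=.026 if 300<c[0]<350 else .014
    W=plane(C,b,z)[:,:2]
    (cx,cy),(w,h),a=cv2.minAreaRect((W*1000).astype(np.float32))
    print('blank',c.round(1),'c',round(cx,1),round(cy,1),'wh',round(w,1),round(h,1),round(a,1))
for b in rb:
    z=.026 if 300<b.mean(0)[0]<350 else .014
    (cx,cy),(w,h),a=cv2.minAreaRect((plane(C,b,z)[:,:2]*1000).astype(np.float32)); print('red',cx,cy,w,h,a)
h=cv2.cvtColor(im,cv2.COLOR_BGR2HSV)
y=((h[...,0]>23)&(h[...,0]<34)&(h[...,1]>180)&(h[...,2]>150)).astype(np.uint8)
for b in blobs(y,30):
    print('yel',cv2.minAreaRect(b.astype(np.float32)),plane(C,b.mean(0),.062))
print('stud',plane(C,[323.5,248.5],.072),'racktop',plane(C,[[186,208],[125,281]],.05))
s=cv2.imread('pics/scene0.png')
cv2.imwrite('pics/scenec.png',np.hstack([cv2.resize(s[185:275,205:305],None,fx=4,fy=4),cv2.resize(s[155:245,310:410],None,fx=4,fy=4)]))
```

```text
blank [190.4 238.1] c 528.0 224.1 wh 51.4 60.4 13.5
blank [416.  239.4] c 539.1 -373.7 wh 139.3 62.2 7.4
blank [324.9 218.3] c 583.6 -131.6 wh 70.7 164.3 86.1
red 483.1416320800781 -380.4012451171875 26.62616729736328 60.899227142333984 8.510464668273926
red 516.1314086914062 220.9686737060547 27.12764549255371 59.94142532348633 12.740301132202148
red 539.4562377929688 -123.96298217773438 61.10873794555664 28.782974243164062 85.68074798583984
yel ((291.73858642578125, 241.65989685058594), (26.361408233642578, 20.875385284423828), 4.085616588592529) [[ 0.52141779 -0.04571168  0.062     ]]
stud [[ 0.50727895 -0.12404702  0.072     ]] racktop [[0.60363553 0.23195691 0.05      ]
 [0.41212479 0.38031907 0.05      ]]
```

View pics/scenec.png

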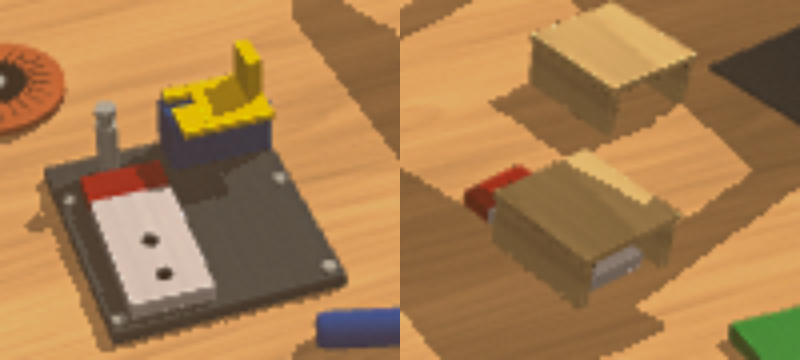

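```bash
cat > go.py <<'E'
import sys
from h import *
def tgt(x,y,z,yaw):
    o=r.get_obs(); M=R.from_rotvec(o['orientation']).as_matrix()
    a=np.radians(yaw); T=np.array([[np.cos(a),np.sin(a),0],[np.sin(a),-np.cos(a),0],[0,0,-1]])
    w=R.from_matrix(M.T@T).as_rotvec()/np.pi
    s=M.T@(np.array([x,y,z])-o['tcp_pos'])/.2
    print('clk',round(o['clock'],2),'tcp',o['tcp_pos'].round(4),'yaw',round(np.degrees(np.arctan2(M[1,0],M[0,0])),2),'F',o['contact_force'].round(1),'gw',round(o['grip_width'],4),'j',o['joints'].round(2))
    print('w',w.round(4),'s',s.round(4))
if __name__=='__main__': 
    tgt(*map(float,sys.argv[1:]))
E
python3 go.py 0.45 -0.45 0.24 13; python3 go.py 0.51 0.22 0.22 13
```

```text
clk 0.15 tcp [ 0.2804 -0.6135  0.2306] yaw 24.57 F [-1.3  1.2  0.2] gw 0.085 j [ 1.03  0.48  0.02  1.56 -0.01  1.11 -0.08]
w [-0.0004  0.0001  0.0643] s [ 1.1109 -0.391  -0.0468]
clk 0.15 tcp [ 0.2804 -0.6135  0.2306] yaw 24.57 F [-1.3  1.2  0.2] gw 0.085 j [ 1.03  0.48  0.02  1.56 -0.01  1.11 -0.08]
w [-0.0004  0.0001  0.0643] s [ 2.7767 -3.3128  0.0571]
```

```bash
python3 -m jog '[0,0,0.064,0.95,-0.95,0,1,0,0,0.064,0.95,-0.95,0,1,0,0,0.064,0.95,-0.95,0,1,0,0,0.064,0.95,-0.95,0,1,0,0,0.064,0.95,-0.95,0,1,0,0,0.064,0.95,-0.95,0,1]'; python3 go.py 0.51 0.22 0.22 13
```

```text
clock: 0.75
tcp_pos: [0.3762, -0.3564, 0.2307]
orientation: [-3.117, -0.366, 0.0]
contact_force: [-0.5, 0.3, -0.8]
grip_width: 0.0857
clk 0.75 tcp [ 0.3762 -0.3564  0.2307] yaw 13.41 F [-0.5  0.3 -0.8] gw 0.0857 j [ 0.68  0.22 -0.05  1.92  0.01  1.   -0.71]
w [-0.001  -0.0001  0.0023] s [ 1.319  -2.6481  0.0625]
```

```bash
python3 -m jog '[0,0,0,0.7,-1,0,1,0,0,0,0.7,-1,0,1,0,0,0,0.7,-1,0,1,0,0,0,0.7,-1,0,1,0,0,0,0.7,-1,0,1]'; python3 -m jog '[0,0,0,0.45,-1,0,1,0,0,0,0.45,-1,0,1,0,0,0,0.45,-1,0,1,0,0,0,0.45,-1,0,1,0,0,0,0.45,-1,0,1]';python3 go.py 0.50 0.215 0.20 13
```

```text
clock: 1.25
tcp_pos: [0.4663, -0.1275, 0.2315]
orientation: [-3.117, -0.366, -0.0]
contact_force: [0.8, 0.7, -0.7]
grip_width: 0.0853
clock: 1.75
tcp_pos: [0.5075, 0.0936, 0.2323]
orientation: [-3.114, -0.375, -0.002]
contact_force: [-0.5, 0.8, -0.4]
grip_width: 0.0853
clk 1.75 tcp [0.5075 0.0936 0.2323] yaw 13.75 F [-0.5  0.8 -0.4] gw 0.0853 j [ 0.02  0.24 -0.37  1.91  0.1   1.01 -1.72]
w [-0.0016 -0.0005  0.0041] s [ 0.1077 -0.5977  0.165 ]
```

```bash
python3 -m jog '[0,0,0.004,0.11,-0.6,0.16,1,0,0,0.004,0.11,-0.6,0.16,1,0,0,0.004,0.11,-0.6,0.16,1,0,0,0.004,0.11,-0.6,0.16,1,0,0,0.004,0.11,-0.6,0.16,1]'
python3 - <<'E'
from h import *
im,C=snap('wrist','w1')
red,wh=masks(im)
for n,m in (('r',red),('w',wh)):
    for b in blobs(m,300):
        print(n,b.mean(0).round(),cv2.minAreaRect(b.astype(np.float32)))
        (cx,cy),(w,h),a=cv2.minAreaRect((plane(C,b,.014)[:,:2]*1000).astype(np.float32)); print(cx,cy,w,h,a)
E
python3 go.py 0.50 0.215 0.20 13
```

```text
clock: 2.25
tcp_pos: [0.4999, 0.2159, 0.2006]
orientation: [-3.116, -0.358, 0.0]
contact_force: [0.4, -1.2, 0.2]
grip_width: 0.0857
r [274. 156.] ((275.0, 156.5), (31.0, 66.0), 90.0)
517.4329223632812 225.21527099609375 28.089542388916016 59.37189865112305 13.16106128692627
w [266. 131.] ((266.0, 130.5), (17.0, 48.0), 90.0)
538.27685546875 237.83970642089844 14.73110294342041 42.492530822753906 13.159046173095703
clk 2.3 tcp [0.5004 0.2146 0.2008] yaw 12.99 F [-0.1 -0.7 -0.3] gw 0.0854 j [-0.17  0.33 -0.42  1.88  0.15  0.96 -2.  ]
w [-0.0014 -0.0003 -0.    ] s [-0.0015 -0.0023  0.0038]
```

View pics/w1.png

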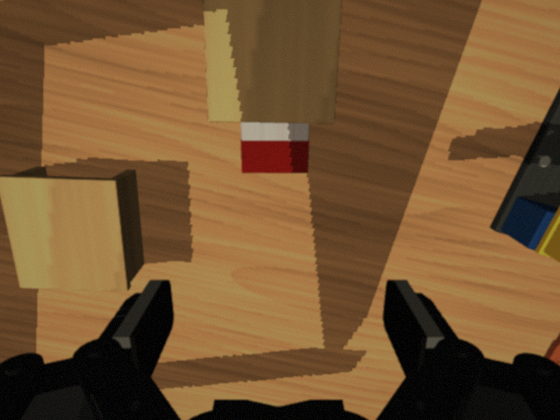

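```bash
python3 -m jog '[0,0,0,0.1,0,0.2,0.71,0,0,0,0.1,0,0.2,0.71,0,0,0,0.1,0,0.2,0.71,0,0,0,0.1,0,0.2,0.71,0,0,0,0.1,0,0.2,0.71]' 50
python3 - <<'E'
from h import *
im,C=snap('wrist','w2')
red,wh=masks(im)
for n,m in (('r',red),('w',wh)):
    for b in blobs(m,300):
        (cx,cy),(w,h),a=cv2.minAreaRect((plane(C,b,.014)[:,:2]*1000).astype(np.float32)); print(n,b.mean(0).round(),cx,cy,w,h,a)
print(r.get_obs()['grip_width'])
c=r.calibration('wrist');T=np.linalg.inv(c['T_tool_cam']);K=c['K']
for zt in (0,-.004,-.008,-.012):
    p=(T@np.array([.011,.03,zt,1]))[:3]; print(zt,K[0,0]*p[0]/-p[2]+K[0,2],K[1,1]*p[1]/p[2]+K[1,2])
E
```

```text
clock: 2.8
tcp_pos: [0.5203, 0.2192, 0.1624]
orientation: [-3.117, -0.354, -0.004]
contact_force: [-0.6, -1.1, 0.4]
grip_width: 0.0607
r [272. 191.] 517.653564453125 225.21682739257812 28.073551177978516 59.56032180786133 13.027425765991211
w [271. 166.] 538.420166015625 230.29696655273438 11.384122848510742 57.904624938964844 13.025745391845703
0.060472246108870364
0 350.7640788838362 258.1372128875058
-0.004 352.5470928293806 262.43919445973523
-0.008 354.419743532027 266.9574478554188
-0.012 356.3889646893204 271.7087024103763
```

View pics/w2.png

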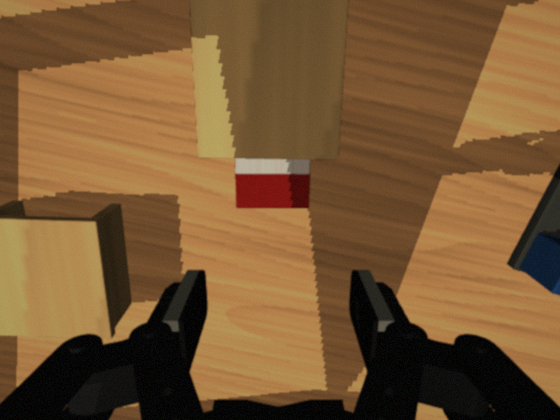

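```bash
python3 go.py 0.5155 0.2248 0.03 13.0;python3 go.py 0.5155 0.2248 -0.003 13.0
```

```text
clk 2.85 tcp [0.5202 0.2193 0.1623] yaw 12.98 F [ 0.2 -0.4  0.3] gw 0.0605 j [-0.19  0.4  -0.4   1.87  0.19  0.9  -2.02]
w [-0.0014 -0.001  -0.0001] s [-0.019  -0.029   0.6615]
clk 2.85 tcp [0.5202 0.2193 0.1623] yaw 12.98 F [ 0.2 -0.4  0.3] gw 0.0605 j [-0.19  0.4  -0.4   1.87  0.19  0.9  -2.02]
w [-0.0014 -0.001  -0.0001] s [-0.0195 -0.0283  0.8265]
```

```bash
python3 -m jog '[-0.0014,-0.001,0,-0.019,-0.029,0.3,1,-0.0014,-0.001,0,-0.019,-0.029,0.55,1,-0.0014,-0.001,0,-0.019,-0.029,0.7,1,-0.0014,-0.001,0,-0.019,-0.029,0.78,1,-0.0014,-0.001,0,-0.019,-0.029,0.826,1,-0.0014,-0.001,0,-0.019,-0.029,0.826,1]' 50; python3 go.py 0.5155 0.2248 -0.003 13.0
```

```text
clock: 3.45
tcp_pos: [0.516, 0.2252, -0.0025]
orientation: [-3.121, -0.355, -0.001]
contact_force: [-0.3, -0.6, -0.3]
grip_width: 0.0856
clk 3.45 tcp [ 0.516   0.2252 -0.0025] yaw 12.98 F [-0.3 -0.6 -0.3] gw 0.0856 j [-0.28  0.64 -0.31  1.96  0.34  0.59 -2.16]
w [-0.0001 -0.0002 -0.0001] s [-0.0029  0.0016  0.0025]
```

Close on the blank.

```bash
python3 -m jog '[0,0,0,0,0,0,0.6,0,0,0,0,0,0,0.6,0,0,0,0,0,0,0.6,0,0,0,0,0,0,0.6,0,0,0,0,0,0,0.6]' 50; python3 go.py 0.5155 0.2248 -0.003 13.0
```

```text
clock: 3.95
tcp_pos: [0.5175, 0.2258, -0.0003]
orientation: [-3.12, -0.354, -0.006]
contact_force: [-0.1, -0.8, 6.3]
grip_width: 0.0587
clk 3.95 tcp [ 5.175e-01  2.258e-01 -3.000e-04] yaw 12.94 F [-0.1 -0.8  6.3] gw 0.0587 j [-0.28  0.64 -0.32  1.96  0.34  0.59 -2.16]
w [-0.0002 -0.0013 -0.0003] s [-0.0111  0.0025  0.0134]
```

```bash
python3 -m jog '[0,0,0,0,0,-0.008,0.6,0,0,0,-0.05,0,-0.01,0.6,0,0,0,-0.12,0,-0.01,0.6,0,0,0,-0.2,0,-0.01,0.6,0,0,0,-0.28,0,-0.01,0.6,0,0,0,-0.36,0,-0.01,0.6,0,0,0,-0.44,0,-0.01,0.6,0,0,0,-0.52,0,-0.01,0.6,0,0,0,-0.57,0,-0.01,0.6,0,0,0,-0.575,0,-0.01,0.6,0,0,0,-0.575,0,-0.01,0.6]' 50
python3 - <<'E'
from h import *
im,C=snap('wrist','w3')
E
python3 go.py 0.405 0.2 0.0 13.0
```

```text
clock: 5.05
tcp_pos: [0.4057, 0.2002, 0.0014]
orientation: [-3.12, -0.354, -0.007]
contact_force: [0.7, 0.9, -3.4]
grip_width: 0.0587
clk 5.1 tcp [0.4062 0.2003 0.0014] yaw 12.93 F [ 0.6 -0.3 -3. ] gw 0.0587 j [-0.34  0.52 -0.31  2.22  0.35  0.45 -2.27]
w [-0.0003 -0.0016 -0.0004] s [-0.0063  0.0003  0.0071]
```

View pics/w3.png

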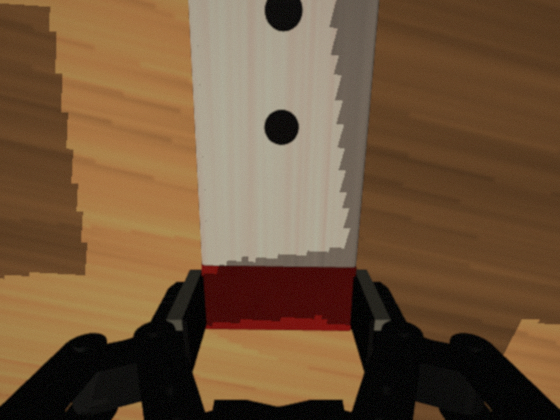

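```bash
python3 -m jog '[0,0,0,0,0,0.005,0.6,0,0,0,0,0,0.005,1,0,0,0,0,0,0,1,0,0,0,0,0,0,1,0,0,0,0.0,0,-0.2,1,0,0,0,0.05,0,-0.4,1,0,0,0,0.05,0,-0.6,1,0,0,0,0.05,0,-0.8,1,0,0,0,0.05,0,-0.8,1]' 50
python3 - <<'E'
from h import *
im,C=snap('wrist','w4')
red,wh=masks(im)
u=cv2.morphologyEx(red|wh,cv2.MORPH_CLOSE,np.ones((9,9)))
for n,m in (('r',red),('u',u)):
    for b in blobs(m,300):
        (cx,cy),(w,h),a=cv2.minAreaRect((plane(C,b,.014)[:,:2]*1000).astype(np.float32)); print(n,b.mean(0).round(),cx,cy,w,h,a)
im,C=snap('top','t4')
red,wh=masks(im)
u=cv2.morphologyEx(red|wh,cv2.MORPH_CLOSE,np.ones((5,5)))
for n,m in (('r',red),('u',u)):
    for b in blobs(m,100):
        (cx,cy),(w,h),a=cv2.minAreaRect((plane(C,b,.014)[:,:2]*1000).astype(np.float32)); print(n,b.mean(0).round(),cx,cy,w,h,a)
E
python3 go.py 0.405 0.2 0.0 13.0
```

```text
clock: 6.0
tcp_pos: [0.4183, 0.2042, 0.1666]
orientation: [-3.117, -0.353, -0.023]
contact_force: [-0.3, 0.5, 0.5]
grip_width: 0.0853
r [280. 203.] 406.87799072265625 201.42747497558594 28.112483978271484 59.21468734741211 11.861952781677246
u [284. 122.] 461.169189453125 213.1351318359375 139.04452514648438 59.24794006347656 12.12353801727295
r [419. 260.] 483.1122131347656 -380.20452880859375 26.62616729736328 60.50130081176758 8.510464668273926
r [322. 236.] 539.9934692382812 -124.88900756835938 61.47768020629883 29.06905174255371 85.68070220947266
u [264. 410.] 92.7664794921875 16.755111694335938 37.3455810546875 156.03875732421875 13.128512382507324
u [128. 341.] 250.53192138671875 378.44207763671875 97.66492462158203 45.18288040161133 20.522525787353516
u [194. 258.] 471.3686218261719 213.18600463867188 116.4231948852539 58.39259719848633 12.109333992004395
u [416. 240.] 539.14990234375 -373.3649597167969 139.62144470214844 60.610836029052734 6.9633870124816895
u [324. 214.] 596.2447509765625 -133.01234436035156 71.33619689941406 142.4555206298828 85.70036315917969
u [421. 162.] 748.1203002929688 -387.2137756347656 62.699378967285156 70.42195129394531 1.3440208435058594
u [286.  40.] 1074.569091796875 -12.42498779296875 239.40126037597656 1519.1343994140625 1.2276561260223389
clk 6.1 tcp [0.4158 0.2023 0.1623] yaw 12.91 F [-0.5 -1.2  0. ] gw 0.0855 j [-0.19  0.25 -0.45  2.1   0.15  0.82 -2.08]
w [-0.0004 -0.0024 -0.0005] s [-6.150e-02  3.000e-04  8.109e-01]
```

View pics/w4.png

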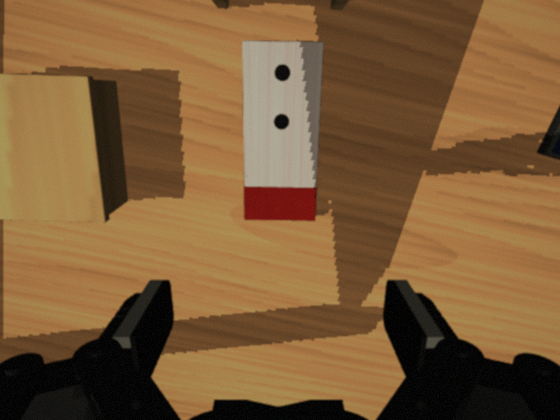

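View pics/t4.png

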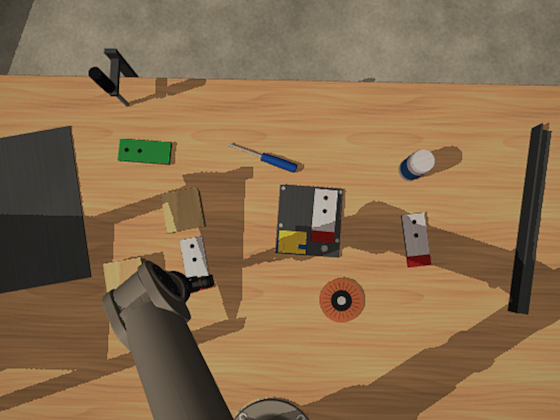

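```bash
cat >> h.py <<'E'
def wb(fn,zt=.014,amin=300):
    im,C=snap('wrist',fn)
    red,wh=masks(im)
    u=cv2.morphologyEx(red|wh,cv2.MORPH_CLOSE,np.ones((9,9)))
    for n,m in (('r',red),('u',u)):
        for b in blobs(m,amin):
            (cx,cy),(w,h),a=cv2.minAreaRect((plane(C,b,zt)[:,:2]*1000).astype(np.float32)); print(n,b.mean(0).round(),np.round([cx,cy,w,h,a],1))
    return im,C
E
python3 -c "
from h import *
wb('w5')"
python3 go.py 0.461 0.2131 -0.001 12.3
```

```text
r [278. 200.] [406.9 201.7  28.1  59.6  12. ]
u [283. 116.] [461.1 213.1 139.   59.6  11.9]
clk 6.15 tcp [0.415  0.2019 0.1611] yaw 12.92 F [ 0.2 -0.3 -0.8] gw 0.0856 j [-0.19  0.25 -0.45  2.1   0.15  0.82 -2.08]
w [-0.0002 -0.0016  0.0035] s [ 0.2327 -0.0027  0.8119]
```

```bash
python3 go.py 0.461 0.2131 0.003 12.0; python3 -m jog '[0,-0.0016,0.005,0.2,-0.003,0.2,1,0,-0.0016,0.005,0.233,-0.003,0.4,1,0,-0.0016,0.005,0.233,-0.003,0.6,1,0,-0.0016,0.005,0.233,-0.003,0.74,1,0,-0.0016,0.005,0.233,-0.003,0.79,1,0,-0.0016,0.005,0.233,-0.003,0.79,1,0,-0.0016,0.005,0.233,-0.003,0.79,1]' 50; python3 go.py 0.461 0.2131 0.003 12.0
```

```text
clk 6.15 tcp [0.415  0.2019 0.1611] yaw 12.92 F [ 0.2 -0.3 -0.8] gw 0.0856 j [-0.19  0.25 -0.45  2.1   0.15  0.82 -2.08]
w [-0.0002 -0.0016  0.0051] s [ 0.2328 -0.0027  0.7919]
clock: 6.85
tcp_pos: [0.4611, 0.2135, 0.0038]
orientation: [-3.123, -0.329, -0.0]
contact_force: [0.0, 0.4, 1.4]
grip_width: 0.0851
clk 6.85 tcp [0.4611 0.2135 0.0038] yaw 12.04 F [0.  0.4 1.4] gw 0.0851 j [-0.29  0.57 -0.33  2.09  0.35  0.53 -2.23]
w [-0.0003 -0.0001  0.0002] s [-0.0011  0.0016  0.0041]
```

```bash
python3 -m jog '[0,0,0,0,0,0.002,0.6,0,0,0,0,0,0.002,0.6,0,0,0,0,0,0.002,0.6,0,0,0,0,0,0.002,0.6,0,0,0,0,0,0.002,0.6]' 50; python3 -m jog '[0,0,0,0,0,-0.1,0.6,0,0,0,0,0,-0.25,0.6,0,0,0,0,0,-0.45,0.6,0,0,0,0,0,-0.65,0.6,0,0,0,0,0,-0.65,0.6]' 50; python3 -c "
from h import *
wb('w6',0.14)"; python3 go.py 0.55 0.05 0.13 -4
```

```text
clock: 7.35
tcp_pos: [0.4622, 0.2138, 0.0053]
orientation: [-3.123, -0.329, -0.004]
contact_force: [-1.4, -1.2, 10.0]
grip_width: 0.0584
clock: 7.85
tcp_pos: [0.4649, 0.2153, 0.1409]
orientation: [-3.12, -0.328, -0.02]
contact_force: [1.1, -0.2, -3.4]
grip_width: 0.058
r [278. 387.] [405.2 203.8  19.6  63.9  12.2]
u [279. 256.] [463.3 216.1 138.4  63.9  12. ]
clk 7.9 tcp [0.4635 0.2143 0.1382] yaw 11.99 F [-0.5  0.6 -3.5] gw 0.0575 j [-0.2   0.35 -0.43  2.02  0.2   0.8  -2.11]
w [-0.0011 -0.0029  0.0888] s [0.2518 0.8933 0.0417]
```

View pics/w6.png

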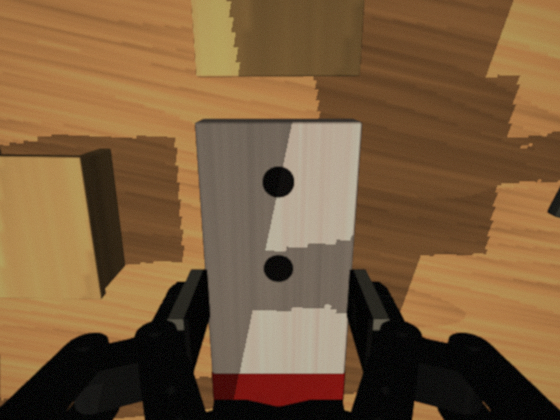

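```bash
python3 go.py 0.55 0.02 0.21 -4.2
```

```text
clk 7.9 tcp [0.4635 0.2143 0.1382] yaw 11.99 F [-0.5  0.6 -3.5] gw 0.0575 j [-0.2   0.35 -0.43  2.02  0.2   0.8  -2.11]
w [-0.0011 -0.0029  0.0899] s [ 0.2244  1.0392 -0.3589]
```

```bash
python3 -m jog '[-0.001,-0.003,0.09,0.1,0.2,-0.36,0.6,-0.001,-0.003,0.09,0.22,0.4,-0.36,0.6,-0.001,-0.003,0.09,0.22,0.6,-0.36,0.6,-0.001,-0.003,0.09,0.22,0.8,-0.36,0.6,-0.001,-0.003,0.09,0.22,0.95,-0.36,0.6,-0.001,-0.003,0.09,0.22,1,-0.36,0.6,-0.001,-0.003,0.09,0.22,1,-0.36,0.6,-0.001,-0.003,0.09,0.22,1,-0.36,0.6]' 50; python3 -c "
from h import *
wb('w7',0.026)"; python3 go.py 0.595 -0.128 0.2 -4
```

```text
clock: 8.7
tcp_pos: [0.5466, 0.029, 0.2093]
orientation: [-3.139, 0.113, 0.003]
contact_force: [-0.5, 0.6, -3.2]
grip_width: 0.0579
r [277. 387.] [302.8  48.1 145.7  46.2  85.4]
r [446. 172.] [ 540.2 -121.5   59.8   28.6   85.9]
u [464. 219.] [ 493.7 -141.9   27.7   16.    57. ]
u [278. 255.] [437.8  38.4 145.6 316.9  85.9]
u [453. 106.] [ 595.8 -126.7   68.1  142.2   88.6]
clk 8.75 tcp [0.5467 0.0296 0.2096] yaw -4.05 F [ 0.4  0.9 -2.8] gw 0.0578 j [ 0.08  0.31 -0.29  1.87  0.11  0.98 -1.91]
w [-0.0003  0.0006 -0.0003] s [0.2965 0.7689 0.0466]
```

View pics/w7.png

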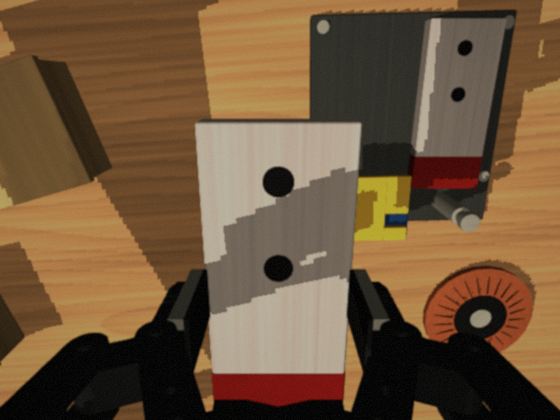

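```bash
python3 -c "
from h import *
im=cv2.imread('pics/w7.png'); cv2.imwrite('pics/w7c.png',cv2.resize(im[0:240,390:530],None,fx=2.5,fy=2.5,interpolation=cv2.INTER_NEAREST))"
```

```text
(no output)
```

View pics/w7c.png

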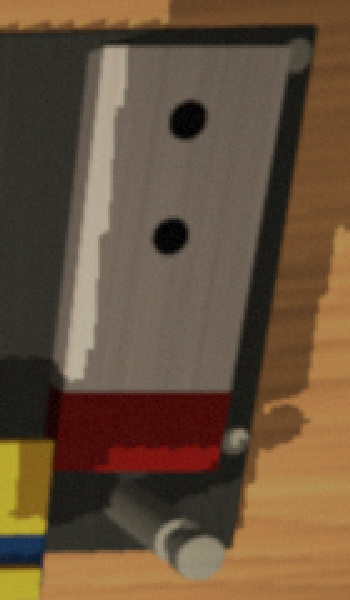

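```bash
python3 -c "
from h import *
o=r.get_obs(); C=cam('wrist',o)
p=plane(C,[[431,18],[505.2,18],[415.2,156.8],[483.2,156.8],[477.6,188],[412.5,188.5]],.026)[:,:2]*1000
print(p.round(1)); 
for a,b in ((0,1),(2,3),(5,4),(0,5),(1,4)): d=p[b]-p[a]; print(np.hypot(*d).round(1), np.degrees(np.arctan2(d[1],d[0])).round(1))
print('centre',(p[[0,1,4,5]].mean(0)), plane(C,[[470,222]],.072))
# held blank far edge in tool x
q=plane(C,[[197,121],[361,121]],o['tcp_pos'][2]+.0087); M=R.from_rotvec(o['orientation']).as_matrix(); print((q-o['tcp_pos'])@M)
q=plane(C,[[213,373.5],[345,373.5]],o['tcp_pos'][2]+.0087); print((q-o['tcp_pos'])@M)
"
```

```text
[[ 667.9  -99.6]
 [ 663.8 -158.2]
 [ 557.1  -92.4]
 [ 552.8 -152.8]
 [ 524.1 -150.8]
 [ 527.8  -91.4]]
58.8 -94.1
60.5 -94.0
59.5 -93.6
140.4 176.7
139.9 176.9
centre [ 595.89324087 -124.98897738] [[ 0.5103555  -0.12285787  0.072     ]]
[[ 0.06891605 -0.02972221 -0.00879972]
 [ 0.06891622  0.02847819 -0.00885434]]
[[-0.04280666 -0.03037765 -0.00859225]
 [-0.04275293  0.02931894 -0.00864838]]
```

```bash
python3 go.py 0.55 -0.122 0.16 -4
```

```text
clk 8.75 tcp [0.5467 0.0296 0.2096] yaw -4.05 F [ 0.4  0.9 -2.8] gw 0.0578 j [ 0.08  0.31 -0.29  1.87  0.11  0.98 -1.91]
w [-0.0003  0.0006 -0.0003] s [0.0703 0.7551 0.247 ]
```

```bash
python3 -m jog '[0,0.0006,0,0.03,0.15,0.05,0.6,0,0.0006,0,0.07,0.35,0.15,0.6,0,0.0006,0,0.07,0.55,0.247,0.6,0,0.0006,0,0.07,0.7,0.247,0.6,0,0.0006,0,0.07,0.755,0.247,0.6,0,0.0006,0,0.07,0.755,0.247,0.6,0,0.0006,0,0.07,0.755,0.247,0.6]' 50; python3 -c "
from h import *
wb('w8',0.026)
im=cv2.imread('pics/w8.png'); cv2.imwrite('pics/w8c.png',cv2.resize(im[0:160,180:380],None,fx=4,fy=3.75,interpolation=cv2.INTER_NEAREST))"; python3 go.py 0.595 -0.125 0.06 -4
```

```text
clock: 9.45
tcp_pos: [0.5505, -0.1193, 0.1603]
orientation: [-3.138, 0.107, -0.001]
contact_force: [1.0, 1.4, -4.1]
grip_width: 0.0578
r [278. 387.] [ 356.8 -105.2  124.    39.6   86.2]
r [551. 249.] [ 488.2 -338.3   33.2   12.9    9.7]
u [555. 192.] [ 535.5 -330.2  129.5   12.9    9.7]
u [285. 220.] [ 500.9 -121.3  136.7  329.3   86.1]
clk 9.5 tcp [ 0.5506 -0.1191  0.1604] yaw -3.85 F [-0.3  0.9 -2.8] gw 0.0576 j [ 0.29  0.39 -0.23  1.88  0.11  0.88 -1.63]
w [-0.0007 -0.0003  0.0008] s [0.223  0.0159 0.502 ]
```

View pics/w8c.png

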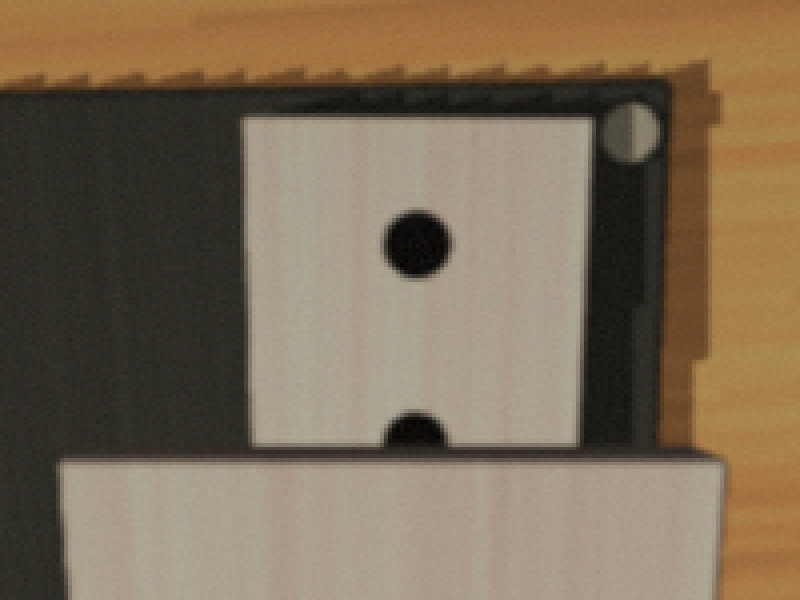

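```bash
python3 -c "
from h import *
o=r.get_obs(); C=cam('wrist',o); M=R.from_rotvec(o['orientation']).as_matrix()
p=plane(C,[[240.5,30.9],[328,31.5],[242.75,118.7],[325.25,118.7]],.026)
t=(p-o['tcp_pos'])@M*1000; print(t.round(1)); w=p*1000; print(w[:,:2].round(1))
for a,b in((1,0),(3,2),(2,0),(3,1)): d=(w[b]-w[a])[:2]; print(np.hypot(*d).round(1),np.degrees(np.arctan2(d[1],d[0])).round(2))
q=plane(C,[[195.25,122.7],[360.5,123.2]],o['tcp_pos'][2]+.0087); print(((q-o['tcp_pos'])@M*1000).round(1))
"
```

```text
[[115.2 -26.5 134.5]
 [114.8  33.1 134.4]
 [ 56.8 -26.8 134.5]
 [ 56.8  33.6 134.3]]
[[ 667.5 -100. ]
 [ 663.1 -159.5]
 [ 609.2  -95.8]
 [ 605.2 -156.1]]
59.7 85.77
60.4 86.16
58.4 -4.09
58.0 -3.36
[[ 68.3 -30.4  -8.6]
 [ 68.1  28.4  -8.7]]
```

```bash
python3 go.py 0.597 -0.1262 0.036 -3.95;  python3 -m jog '[-0.0007,-0.0003,0.0006,0.15,0.02,0.1,0.6,-0.0007,-0.0003,0.0006,0.234,0.02,0.2,0.6,-0.0007,-0.0003,0.0006,0.234,0.02,0.35,0.6,-0.0007,-0.0003,0.0006,0.234,0.02,0.5,0.6,-0.0007,-0.0003,0.0006,0.234,0.02,0.59,0.6,-0.0007,-0.0003,0.0006,0.234,0.02,0.62,0.6,-0.0007,-0.0003,0.0006,0.234,0.02,0.62,0.6,-0.0007,-0.0003,0.0006,0.234,0.02,0.62,0.6]' 50;  python3 go.py 0.597 -0.1262 0.031 -3.95
```

```text
clk 9.5 tcp [ 0.5506 -0.1191  0.1604] yaw -3.85 F [-0.3  0.9 -2.8] gw 0.0576 j [ 0.29  0.39 -0.23  1.88  0.11  0.88 -1.63]
w [-0.0007 -0.0003  0.0006] s [0.2333 0.0215 0.622 ]
clock: 10.3
tcp_pos: [0.5983, -0.125, 0.0376]
orientation: [-3.139, 0.107, -0.003]
contact_force: [0.7, 0.2, -2.3]
grip_width: 0.0579
clk 10.3 tcp [ 0.5983 -0.125   0.0376] yaw -3.89 F [ 0.7  0.2 -2.3] gw 0.0579 j [ 0.25  0.62 -0.19  1.84  0.17  0.7  -1.68]
w [-0.0001 -0.0006  0.0003] s [-0.0061  0.0063  0.033 ]
```

```bash
python3 -m jog '[0,-0.0006,0.0003,-0.009,0.008,0.015,0.6,0,-0.0006,0.0003,-0.009,0.008,0.024,0.6,0,-0.0006,0.0003,-0.009,0.008,0.03,0.6,0,-0.0006,0.0003,-0.009,0.008,0.035,0.6,0,-0.0006,0.0003,-0.009,0.008,0.035,0.6]' 50;  python3 go.py 0.597 -0.1262 0.031 -3.95
```

```text
clock: 10.8
tcp_pos: [0.5966, -0.1267, 0.0314]
orientation: [-3.14, 0.109, -0.001]
contact_force: [-3.4, 0.1, 4.3]
grip_width: 0.0575
clk 10.8 tcp [ 0.5966 -0.1267  0.0314] yaw -3.96 F [-3.4  0.1  4.3] gw 0.0575 j [ 0.25  0.62 -0.19  1.84  0.17  0.69 -1.68]
w [-0.0001 -0.0001 -0.0001] s [ 0.0019 -0.0025  0.0022]
```

```bash
python3 -m jog '[0,0,0,0,0,-0.003,0.8,0,0,0,0,0,-0.003,0.9,0,0,0,0,0,-0.003,1,0,0,0,0,0,-0.05,1,0,0,0,0,0,-0.2,1,0,0,0,-0.1,0,-0.4,1,0,0,0,-0.25,0,-0.6,1,0,0,0,-0.25,0,-0.6,1,0,0,0,-0.25,0,-0.6,1]' 50;  python3 -c "
from h import *
wb('w9',0.040)"; python3 go.py 0.54 -0.365 0.16 7
```

```text
clock: 11.7
tcp_pos: [0.5471, -0.1235, 0.1532]
orientation: [3.139, -0.109, 0.006]
contact_force: [0.2, 0.3, -0.6]
grip_width: 0.0854
r [552. 249.] [ 495.3 -326.8   31.2   11.9    9.6]
r [278. 211.] [ 539.4 -122.1   60.    28.7   86.6]
u [346. 366.] [ 396.2 -170.2   19.5   18.7   37.5]
u [281. 263.] [ 496.6 -121.1   23.8   15.9   23.8]
u [553. 191.] [ 536.4 -319.9  115.6   11.9    9.6]
u [277. 124.] [ 595.  -125.5   60.3  139.7   86.2]
clk 11.75 tcp [ 0.5469 -0.1233  0.1518] yaw -3.97 F [ 0.1 -0.1 -0.1] gw 0.0852 j [ 0.29  0.39 -0.23  1.9   0.11  0.86 -1.63]
w [ 0.0001 -0.0004 -0.0609] s [ 0.0494  1.2079 -0.0407]
```

View pics/w9.png

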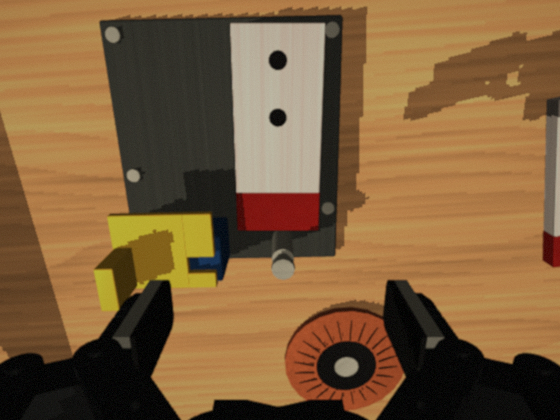

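```bash
python3 -m jog '[0,0,-0.061,-0.1,0.25,-0.05,1,0,0,-0.061,-0.15,0.5,-0.05,1,0,0,-0.061,-0.15,0.75,-0.05,1,0,0,-0.061,-0.15,1,-0.05,1,0,0,-0.061,-0.15,1,-0.05,1]' 50;  python3 go.py 0.495 -0.376 0.16 7.3
```

```text
clock: 12.25
tcp_pos: [0.5005, -0.3284, 0.1601]
orientation: [3.134, 0.178, -0.002]
contact_force: [-0.5, 0.1, -0.3]
grip_width: 0.0854
clk 12.25 tcp [ 0.5005 -0.3284  0.1601] yaw 6.49 F [-0.5  0.1 -0.3] gw 0.0854 j [ 0.63  0.44 -0.2   1.8   0.11  0.91 -1.08]
w [ 0.0007  0.0005 -0.0045] s [-0.0541  0.2332  0.001 ]
```

```bash
python3 -m jog '[0,0,-0.0045,-0.05,0.23,0,1,0,0,-0.0045,-0.05,0.23,0,1,0,0,-0.0045,-0.05,0.23,0,1,0,0,-0.0045,-0.05,0.23,0,1]' 50; python3 -c "
from h import *
wb('w10',0.014)";  python3 go.py 0.54 -0.375 0.003 7.3
```

```text
clock: 12.65
tcp_pos: [0.4961, -0.3737, 0.159]
orientation: [3.135, 0.202, -0.004]
contact_force: [0.7, 0.8, -0.1]
grip_width: 0.0856
r [284. 205.] [ 483.1 -379.    27.7   59.8    7.4]
u [284. 128.] [ 538.1 -371.9  138.5   59.7    7.4]
clk 12.7 tcp [ 0.4964 -0.3732  0.1593] yaw 7.42 F [ 0.5 -0.7 -0. ] gw 0.0858 j [ 0.68  0.47 -0.19  1.75  0.11  0.94 -0.99]
w [0.0001 0.0007 0.0007] s [0.2169 0.0366 0.7812]
```

View pics/w10.png

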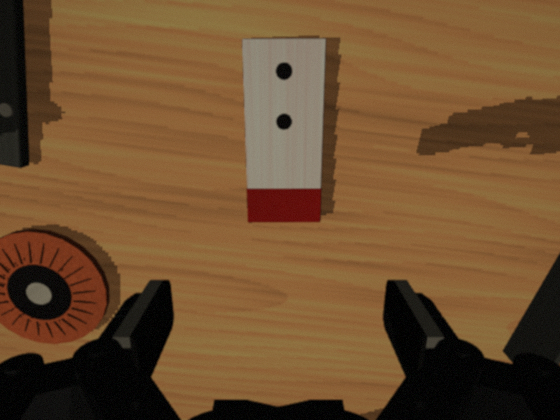

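```bash
python3 go.py 0.538 -0.372 0.0035 7.4; python3 -m jog '[0,0.0007,0,0.18,0.02,0.2,1,0,0.0007,0,0.205,0.022,0.4,1,0,0.0007,0,0.205,0.022,0.6,1,0,0.0007,0,0.205,0.022,0.73,1,0,0.0007,0,0.205,0.022,0.778,1,0,0.0007,0,0.205,0.022,0.778,1,0,0.0007,0,0.205,0.022,0.778,1]' 50; python3 go.py 0.538 -0.372 0.0035 7.4
```

```text
clk 12.7 tcp [ 0.4964 -0.3732  0.1593] yaw 7.42 F [ 0.5 -0.7 -0. ] gw 0.0858 j [ 0.68  0.47 -0.19  1.75  0.11  0.94 -0.99]
w [0.0001 0.0007 0.0001] s [0.2089 0.0205 0.7787]
clock: 13.4
tcp_pos: [0.5386, -0.3723, 0.0051]
orientation: [3.134, 0.205, 0.003]
contact_force: [0.7, 0.2, 0.2]
grip_width: 0.0857
clk 13.4 tcp [ 0.5386 -0.3723  0.0051] yaw 7.47 F [0.7 0.2 0.2] gw 0.0857 j [ 0.62  0.71 -0.16  1.74  0.16  0.7  -1.06]
w [ 0.0005 -0.0006  0.0004] s [-0.0028 -0.0017  0.0081]
```

```bash
python3 -m jog '[0,-0.0006,0,0,0,0.007,0.6,0,-0.0006,0,0,0,0.007,0.6,0,-0.0006,0,0,0,0.007,0.6,0,-0.0006,0,0,0,0.007,0.6,0,-0.0006,0,0,0,0.007,0.6]' 50; python3 -m jog '[0,0,0,0,0,-0.1,0.6,0,0,0,0,0,-0.25,0.6,0,0,0,0,0,-0.45,0.6,0,0,0,0,0,-0.65,0.6,0,0,0,0,0,-0.8,0.6,0,0,0,0,0,-0.8,0.6]' 50; python3 go.py 0.55 -0.1225 0.165 -3.9
```

```text
clock: 13.9
tcp_pos: [0.5399, -0.3727, 0.0061]
orientation: [3.132, 0.204, 0.004]
contact_force: [-1.9, 1.1, 7.2]
grip_width: 0.0577
clock: 14.5
tcp_pos: [0.5419, -0.3737, 0.1715]
orientation: [3.127, 0.204, 0.016]
contact_force: [-0.0, -0.0, -4.5]
grip_width: 0.0574
clk 14.5 tcp [ 0.5419 -0.3737  0.1715] yaw 7.45 F [-0.  -0.  -4.5] gw 0.0574 j [ 0.65  0.51 -0.19  1.65  0.11  0.98 -1.02]
w [ 0.0025 -0.0033  0.063 ] s [ 0.2028 -1.2406  0.0238]
```

```bash
python3 -m jog '[0.0025,-0.0033,0.063,0.1,-0.2,0,0.6,0.0025,-0.0033,0.063,0.2,-0.45,0,0.6,0.0025,-0.0033,0.063,0.2,-0.7,0,0.6,0.0025,-0.0033,0.063,0.2,-0.95,0,0.6,0.0025,-0.0033,0.063,0.2,-1,0,0.6]' 50; python3 go.py 0.55 -0.1225 0.165 -3.9
```

```text
clock: 15.0
tcp_pos: [0.5541, -0.1622, 0.1685]
orientation: [-3.136, 0.093, 0.006]
contact_force: [0.4, 1.5, -3.3]
grip_width: 0.0571
clk 15.0 tcp [ 0.5541 -0.1622  0.1685] yaw -3.4 F [ 0.4  1.5 -3.3] gw 0.0571 j [ 0.34  0.4  -0.21  1.84  0.1   0.92 -1.54]
w [-0.0013  0.0012  0.0028] s [-0.0322 -0.197   0.0182]
```

```bash
python3 -m jog '[-0.0013,0.0012,0.0028,-0.03,-0.2,0.018,0.6,-0.0013,0.0012,0.0028,-0.03,-0.2,0.018,0.6,-0.0013,0.0012,0.0028,-0.03,-0.2,0.018,0.6,-0.0013,0.0012,0.0028,-0.03,-0.2,0.018,0.6,-0.0013,0.0012,0.0028,-0.03,-0.2,0.018,0.6]' 50; python3 -c "
from h import *
snap('wrist','w11')
im=cv2.imread('pics/w11.png'); cv2.imwrite('pics/w11c.png',cv2.resize(im[0:160,180:380],None,fx=4,fy=3.75,interpolation=cv2.INTER_NEAREST))"; python3 go.py 0.595 -0.125 0.06 -4
```

```text
clock: 15.5
tcp_pos: [0.5501, -0.1234, 0.1646]
orientation: [3.139, -0.111, -0.001]
contact_force: [0.6, 0.1, -4.6]
grip_width: 0.0576
clk 15.55 tcp [ 0.5502 -0.1233  0.1647] yaw -4.03 F [ 0.5  0.7 -4.2] gw 0.0574 j [ 0.28  0.38 -0.22  1.88  0.1   0.89 -1.62]
w [ 0.0001  0.0001 -0.0002] s [ 0.2241 -0.0076  0.5235]
```

View pics/w11c.png

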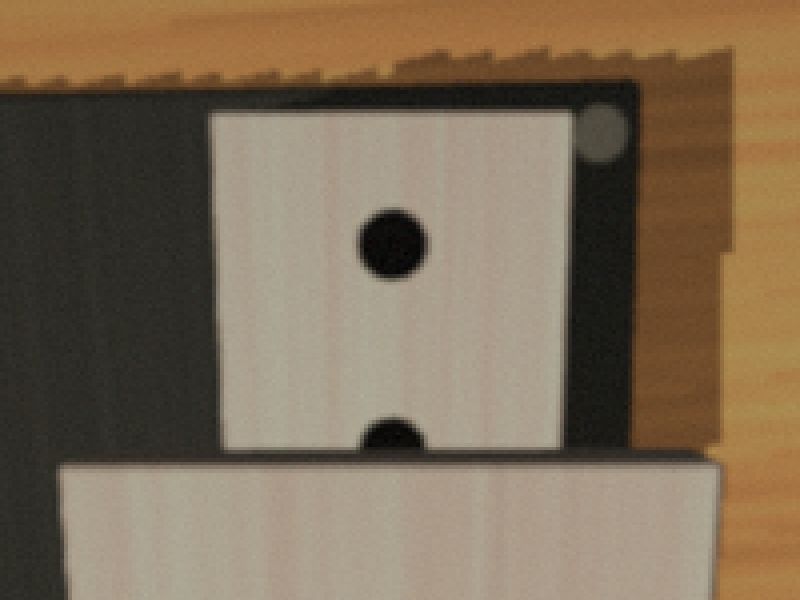

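```bash
python3 -c "
from h import *
o=r.get_obs(); C=cam('wrist',o); M=R.from_rotvec(o['orientation']).as_matrix()
p=plane(C,[[232,29.6],[323.5,29.6],[235.5,120],[320.75,120]],.040)
t=(p-o['tcp_pos'])@M*1000; print(t.round(1)); w=p*1000; print(w[:,:2].round(1))
for a,b in((1,0),(3,2),(2,0),(3,1)): d=(w[b]-w[a])[:2]; print(np.hypot(*d).round(1),np.degrees(np.arctan2(d[1],d[0])).round(2))
q=plane(C,[[195,123.7],[360,123.7]],o['tcp_pos'][2]+.008); print(((q-o['tcp_pos'])@M*1000).round(1))
"
```

```text
[[114.8 -31.2 124.7]
 [114.8  28.9 124.7]
 [ 56.8 -31.  124.7]
 [ 56.8  29.3 124.7]]
[[ 666.9 -100.3]
 [ 662.7 -160.3]
 [ 609.   -96.4]
 [ 604.8 -156.6]]
60.1 85.97
60.3 85.96
58.0 -3.88
58.0 -3.69
[[ 67.9 -30.7  -8. ]
 [ 67.9  28.4  -8. ]]
```

```bash
python3 go.py 0.597 -0.1267 0.052 -3.9;  python3 -m jog '[0,0,-0.0008,0.15,0,0.1,0.6,0,0,-0.0008,0.23,0,0.2,0.6,0,0,-0.0008,0.23,0,0.35,0.6,0,0,-0.0008,0.23,0,0.48,0.6,0,0,-0.0008,0.23,0,0.55,0.6,0,0,-0.0008,0.23,0,0.563,0.6,0,0,-0.0008,0.23,0,0.563,0.6,0,0,-0.0008,0.23,0,0.563,0.6]' 50;  python3 go.py 0.597 -0.1267 0.046 -3.9
```

```text
clk 15.55 tcp [ 0.5502 -0.1233  0.1647] yaw -4.03 F [ 0.5  0.7 -4.2] gw 0.0574 j [ 0.28  0.38 -0.22  1.88  0.1   0.89 -1.62]
w [ 0.0001  0.0001 -0.0007] s [2.347e-01 2.000e-04 5.635e-01]
clock: 16.35
tcp_pos: [0.5972, -0.1269, 0.0536]
orientation: [3.139, -0.107, 0.003]
contact_force: [0.6, 0.3, -4.0]
grip_width: 0.0577
clk 16.35 tcp [ 0.5972 -0.1269  0.0536] yaw -3.9 F [ 0.6  0.3 -4. ] gw 0.0577 j [ 0.25  0.59 -0.19  1.84  0.16  0.72 -1.67]
w [ 0.0002 -0.0007 -0.    ] s [-0.0014 -0.001   0.0379]
```

```bash
python3 -m jog '[0,-0.0007,0,-0.002,-0.001,0.015,0.6,0,-0.0007,0,-0.002,-0.001,0.026,0.6,0,-0.0007,0,-0.002,-0.001,0.034,0.6,0,-0.0007,0,-0.002,-0.001,0.038,0.6,0,-0.0007,0,-0.002,-0.001,0.038,0.6]' 50;  python3 go.py 0.597 -0.1267 0.046 -3.9
```

```text
clock: 16.85
tcp_pos: [0.5968, -0.1267, 0.0462]
orientation: [3.139, -0.107, -0.0]
contact_force: [-0.8, -0.0, -0.3]
grip_width: 0.0576
clk 16.85 tcp [ 0.5968 -0.1267  0.0462] yaw -3.9 F [-0.8 -0.  -0.3] gw 0.0576 j [ 0.24  0.6  -0.18  1.84  0.16  0.71 -1.67]
w [ 0.0002  0.     -0.    ] s [ 0.0008 -0.0002  0.001 ]
```

```bash
python3 -m jog '[0,0,0,0,0,0.004,0.6,0,0,0,0,0,0.004,0.6,0,0,0,0,0,0,0.8,0,0,0,0,0,0,0.9,0,0,0,0,0,0,1,0,0,0,0,0,-0.05,1,0,0,0,0,0,-0.2,1,0,0,0,-0.1,0,-0.4,1,0,0,0,-0.25,0,-0.55,1,0,0,0,-0.25,0,-0.55,1,0,0,0,-0.25,0,-0.55,1]' 50;  python3 -c "
from h import *
im,C=wb('w12',0.054)
h=cv2.cvtColor(im,cv2.COLOR_BGR2HSV)
y=((h[...,0]>20)&(h[...,0]<34)&(h[...,1]>170)&(h[...,2]>60)).astype(np.uint8)
for b in blobs(y,300): print('yel',b.min(0),b.max(0))
wb2=snap('top','t12')"; python3 go.py 0.52 -0.02 0.16 -3.9
```

```text
clock: 17.95
tcp_pos: [0.5474, -0.1235, 0.1576]
orientation: [3.138, -0.107, 0.004]
contact_force: [0.4, 0.1, -0.5]
grip_width: 0.0853
r [278. 216.] [ 539.2 -121.8   61.    29.1   86.8]
u [345. 363.] [ 408.5 -168.1   18.2   18.1   86. ]
u [281. 262.] [ 504.4 -122.8   14.4   23.1   89.3]
u [277. 126.] [ 594.6 -125.5   60.9  140.1   86.1]
yel [ 97 211] [217 307]
clk 18.05 tcp [ 0.5472 -0.1232  0.1558] yaw -3.9 F [0.2 0.1 0.4] gw 0.0852 j [ 0.28  0.39 -0.22  1.89  0.11  0.87 -1.63]
w [0.0002 0.0001 0.    ] s [-0.1708 -0.5053 -0.0214]
```

View pics/w12.png

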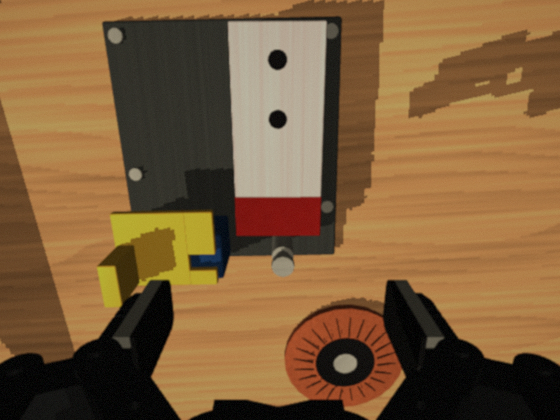

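```bash
python3 -c "
from h import *
o=r.get_obs(); C=cam('wrist',o); T=cam('top')
a=np.radians(-3.9); X=np.array([np.cos(a),np.sin(a),0]);Y=np.array([-np.sin(a),np.cos(a),0]); J=np.array([.595,-.1253,0])
for q in (0,.005,.01):
  P=[J-.084*X+(.110-q+dy)*Y+dx*X+np.array([0,0,z]) for z in (.062,.094) for dx,dy in ((.015,-.006),(.015,.006),(-.015,.006),(-.015,-.006))]
  print(q,P[0].round(4),P[2].round(4)); print(proj(C,P).round(0).tolist()); print(proj(T,P).round(1).tolist())
print(proj(C,J-.084*X+[0,0,.072]))
im=cv2.imread('pics/w12.png');t=cv2.imread('pics/t12.png')
cv2.imwrite('pics/k.png',np.hstack([cv2.resize(im[200:310,80:230],(600,440),interpolation=cv2.INTER_NEAREST)]))
"
```

```text
0 [ 0.5332 -0.0168  0.062 ] [ 0.5041 -0.0028  0.062 ]
[[128.0, 239.0], [111.0, 239.0], [117.0, 277.0], [134.0, 277.0], [108.0, 260.0], [89.0, 260.0], [96.0, 302.0], [115.0, 302.0]]
[[281.2, 237.3], [276.6, 236.9], [275.5, 248.6], [280.2, 249.1], [281.2, 236.8], [276.4, 236.4], [275.3, 248.4], [280.1, 248.9]]
0.005 [ 0.5329 -0.0218  0.062 ] [ 0.5038 -0.0078  0.062 ]
[[135.0, 239.0], [118.0, 239.0], [124.0, 277.0], [141.0, 277.0], [116.0, 260.0], [97.0, 260.0], [104.0, 302.0], [123.0, 302.0]]
[[283.2, 237.5], [278.5, 237.1], [277.4, 248.8], [282.1, 249.2], [283.2, 237.0], [278.4, 236.5], [277.3, 248.6], [282.1, 249.1]]
0.01 [ 0.5326 -0.0268  0.062 ] [ 0.5034 -0.0128  0.062 ]
[[143.0, 239.0], [125.0, 239.0], [131.0, 277.0], [147.0, 277.0], [125.0, 260.0], [105.0, 260.0], [112.0, 302.0], [131.0, 302.0]]
[[285.2, 237.7], [280.5, 237.2], [279.4, 249.0], [284.1, 249.4], [285.3, 237.2], [280.4, 236.7], [279.3, 248.8], [284.1, 249.3]]
[[277.7307405  264.97352644]]
```

View pics/k.png

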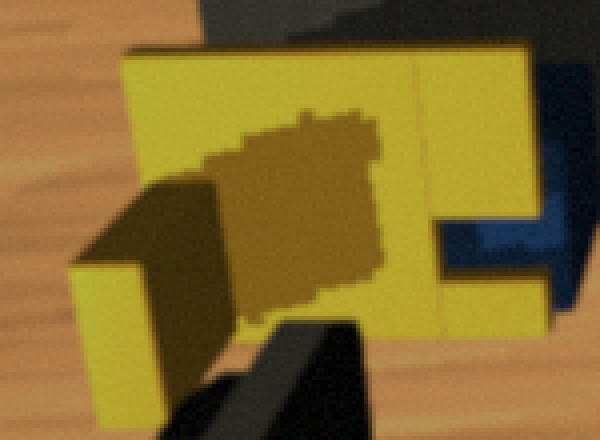

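```bash
python3 go.py 0.5175 0.026 0.14 -3.9; python3 -m jog '[0,0,0,-0.08,-0.25,0,0,0,0,0,-0.2,-0.5,0.02,0,0,0,0,-0.2,-0.735,0.08,0,0,0,0,-0.2,-0.735,0.08,0,0,0,0,-0.2,-0.735,0.08,0]' 40; python3 -c "
from h import *
snap('wrist','w13'); snap('scene','s13')"; python3 go.py 0.5165 0.026 0.071 -3.9
```

```text
clk 18.05 tcp [ 0.5472 -0.1232  0.1558] yaw -3.9 F [0.2 0.1 0.4] gw 0.0852 j [ 0.28  0.39 -0.22  1.89  0.11  0.87 -1.63]
w [0.0002 0.0001 0.    ] s [-0.1989 -0.734   0.0785]
clock: 18.55
tcp_pos: [0.517, 0.0285, 0.1383]
orientation: [-3.14, 0.1, 0.004]
contact_force: [-0.1, -0.8, 0.5]
grip_width: 0.0123
clk 18.65 tcp [0.5175 0.0252 0.1389] yaw -3.95 F [ 0.3  0.2 -0.3] gw -0.0003 j [ 0.06  0.35 -0.28  2.    0.13  0.81 -1.93]
w [ 0.0004  0.0005 -0.0003] s [-0.0046 -0.0043  0.3397]
```

View pics/w13.png

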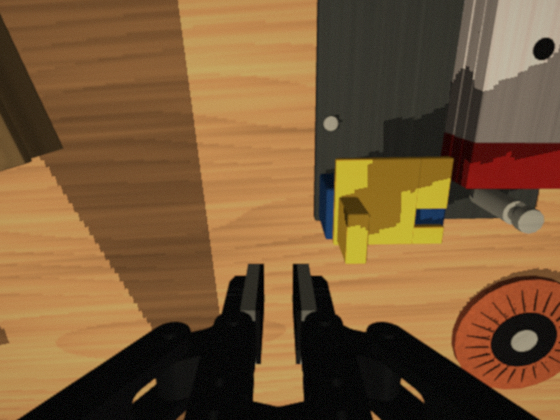

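View pics/s13.png

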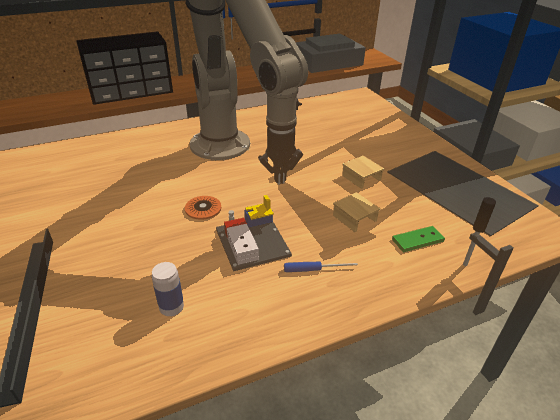

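```bash
python3 -c "
from h import *
o=r.get_obs(); C=cam('wrist',o)
print(plane(C,[[338,229],[360,229],[344,262],[366,262]],.094).round(4), proj(C,[o['tcp_pos']]))
"
python3 -m jog '[0,0,0,-0.003,0,0.1,0,0,0,0,-0.003,0,0.2,0,0,0,0,-0.003,0,0.3,0,0,0,0,-0.003,0,0.34,0,0,0,0,-0.003,0,0.34,0,0,0,0,-0.003,0,0.34,0]' 40;python3 go.py 0.5165 0.026 0.071 -3.9
```

```text
[[ 0.5212 -0.0071  0.094 ]
 [ 0.5203 -0.0191  0.094 ]
 [ 0.5008 -0.0101  0.094 ]
 [ 0.5    -0.0225  0.094 ]] [[280.22454821 280.19125974]]
clock: 19.25
tcp_pos: [0.5174, 0.0244, 0.0714]
orientation: [3.138, -0.11, -0.002]
contact_force: [-0.6, 0.3, 1.3]
grip_width: 0.0002
clk 19.25 tcp [0.5174 0.0244 0.0714] yaw -4.02 F [-0.6  0.3  1.3] gw 0.0002 j [ 0.04  0.45 -0.25  2.04  0.18  0.67 -1.97]
w [ 0.0004  0.0003 -0.0007] s [-0.0049 -0.0079  0.0021]
```

```bash
python3 -m jog '[0,0,0,-0.02,0.03,0,0,0,0,0,-0.02,0.06,0,0,0,0,0,-0.02,0.09,0,0,0,0,0,-0.02,0.12,0,0,0,0,0,-0.02,0.15,0,0,0,0,0,-0.02,0.18,0,0,0,0,0,-0.02,0.21,0,0,0,0,0,-0.02,0.24,0,0,0,0,0,-0.02,0.26,0,0,0,0,0,-0.02,0.26,0]' 40;python3 go.py 0.5115 -0.049 0.071 -3.9; python3 -c "
from h import *
snap('wrist','w14')"
```

```text
clk 19.25 tcp [0.5174 0.0244 0.0714] yaw -4.02 F [-0.6  0.3  1.3] gw 0.0002 j [ 0.04  0.45 -0.25  2.04  0.18  0.67 -1.97]
w [ 0.0004  0.0003 -0.0007] s [-0.0036  0.3679  0.0026]invalid input
```

View pics/w14.png

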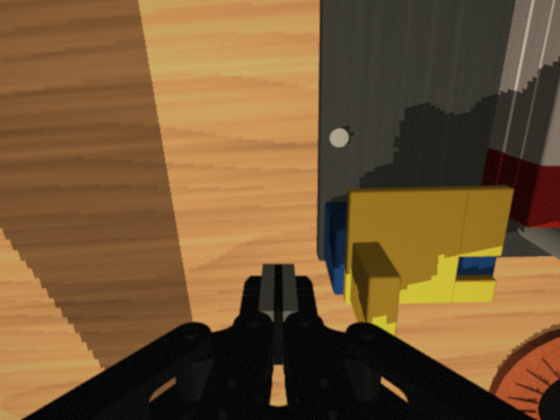

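```bash
python3 -c "
from h import *
im=cv2.imread('pics/w14.png'); cv2.imwrite('pics/k2.png',cv2.resize(im[170:350,230:430],(800,600)))
o=r.get_obs(); C=cam('wrist',o); t=o['tcp_pos']
a=np.radians(-3.95); X=np.array([np.cos(a),np.sin(a),0]);Y=np.array([-np.sin(a),np.cos(a),0]); J=np.array([.595,-.1253,0])
q=.005
P=[J-.084*X+(.110-q+dy)*Y+dx*X+np.array([0,0,z]) for z in (.062,.094) for dx,dy in ((.015,-.006),(.015,.006),(-.015,.006),(-.015,-.006))]
print(proj(C,P).round())
print(proj(C,[t+.011*X,t-.011*X]).round())
"
```

```text
[[382. 232.]
 [355. 232.]
 [351. 291.]
 [376. 291.]
 [405. 266.]
 [372. 266.]
 [366. 335.]
 [397. 335.]]
[[280. 257.]
 [280. 302.]]
```

View pics/k2.png

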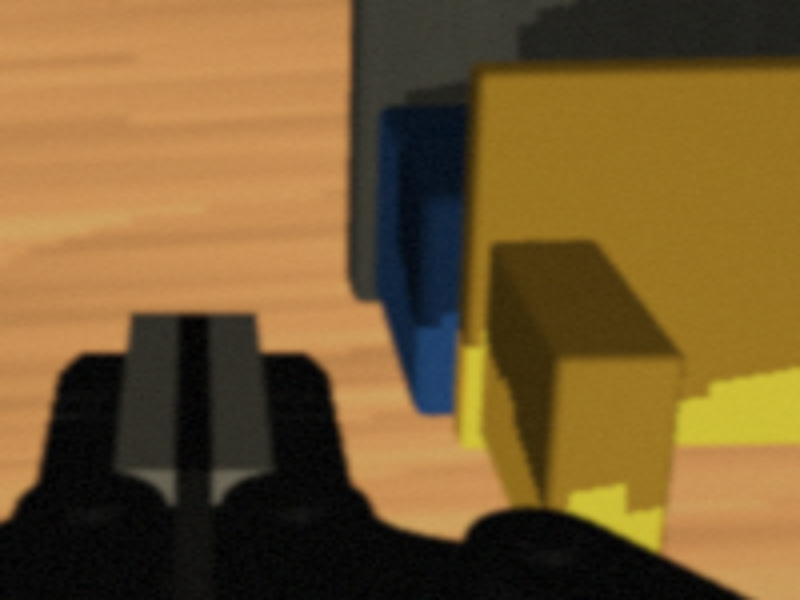

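```bash
python3 -m jog '[0,0,0,-0.025,0.03,0,0, 0,0,0,-0.025,0.06,0,0, 0,0,0,-0.025,0.1,0,0, 0,0,0,-0.025,0.14,0,0, 0,0,0,-0.025,0.18,0,0, 0,0,0,-0.025,0.21,0,0, 0,0,0,-0.025,0.24,0,0, 0,0,0,-0.025,0.27,0,0, 0,0,0,-0.025,0.3,0,0, 0,0,0,-0.025,0.3,0,0]' 40;python3 go.py 0.5095 -0.049 0.071 -3.9; python3 -c "
from h import *
snap('wrist','w15')"
```

```text
clock: 20.3
tcp_pos: [0.5081, -0.0362, 0.0716]
orientation: [3.138, -0.112, -0.002]
contact_force: [0.5, -0.2, -0.1]
grip_width: -0.0001
clk 20.3 tcp [ 0.5081 -0.0362  0.0716] yaw -4.08 F [ 0.5 -0.2 -0.1] gw -0.0001 j [ 0.15  0.44 -0.24  2.06  0.17  0.66 -1.85]
w [ 0.0006  0.0003 -0.001 ] s [0.0117 0.0634 0.0033]
```

View pics/w15.png

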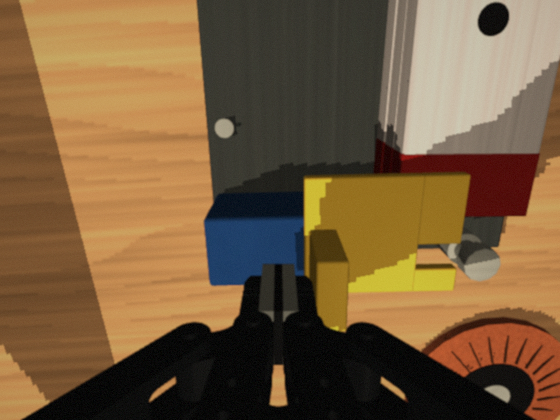

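```bash
python3 -m jog '[0,0,0,0.005,0.03,0,0, 0,0,0,0.005,0.055,0,0, 0,0,0,0.005,0.075,0,0, 0,0,0,0.005,0.085,0,0, 0,0,0,0.005,0.085,0,0]' 40;python3 go.py 0.5095 -0.06 0.071 -3.9; python3 -c "
from h import *
snap('wrist','w16')"
```

```text
clock: 20.85
tcp_pos: [0.5072, -0.0535, 0.0714]
orientation: [3.137, -0.112, -0.004]
contact_force: [0.4, -0.5, 0.4]
grip_width: -0.0002
clk 20.85 tcp [ 0.5072 -0.0535  0.0714] yaw -4.11 F [ 0.4 -0.5  0.4] gw -0.0002 j [ 0.18  0.44 -0.24  2.06  0.17  0.66 -1.82]
w [ 0.0007  0.0007 -0.0011] s [0.0139 0.0315 0.0019]
```

View pics/w16.png

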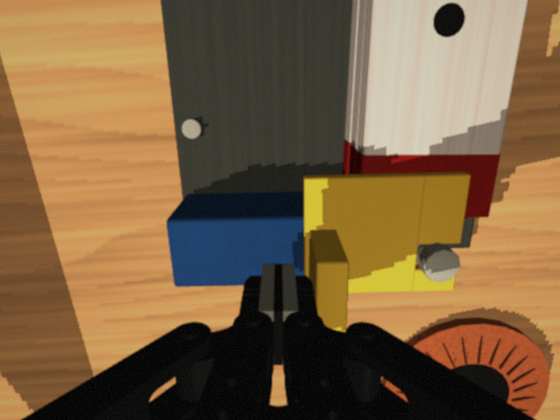

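```bash
python3 -m jog '[0,0,0,0.01,0.012,0,0, 0,0,0,0.01,0.022,0,0, 0,0,0,0.01,0.022,0,0]' 40;python3 go.py 0.5095 -0.06 0.071 -3.9; python3 -m jog '[0,0,0,0,0.01,0,0, 0,0,0,0,0.02,0,0, 0,0,0,0,0.02,0,0]' 40;python3 go.py 0.5095 -0.06 0.071 -3.9
```

```text
clock: 21.2
tcp_pos: [0.5084, -0.0545, 0.0714]
orientation: [-3.139, 0.108, 0.006]
contact_force: [-4.5, 9.2, 2.3]
grip_width: 0.0001
clk 21.2 tcp [ 0.5084 -0.0545  0.0714] yaw -3.94 F [-4.5  9.2  2.3] gw 0.0001 j [ 0.19  0.45 -0.24  2.06  0.17  0.66 -1.81]
w [-0.0003  0.0012 -0.0002] s [0.0075 0.027  0.0018]
clock: 21.5
tcp_pos: [0.5083, -0.0545, 0.0715]
orientation: [-3.135, 0.103, 0.006]
contact_force: [-2.0, 11.6, 2.6]
grip_width: -0.0003
clk 21.5 tcp [ 0.5083 -0.0545  0.0715] yaw -3.75 F [-2.  11.6  2.6] gw -0.0003 j [ 0.19  0.45 -0.25  2.06  0.17  0.66 -1.8 ]
w [-0.0015  0.0012  0.0009] s [0.0078 0.027  0.0022]
```

```bash
python3 -m jog '[0,0,0,0,-0.05,0,0, 0,0,0,0,-0.15,0,0, 0,0,0,0,-0.2,-0.1,0, 0,0,0,0,-0.2,-0.35,0, 0,0,0,-0.1,-0.1,-0.55,0, 0,0,0,-0.1,0.1,-0.65,0, 0,0,0,-0.1,0.1,-0.65,0, 0,0,0,-0.1,0.1,-0.65,0]' 40; python3 -c "
from h import *
im,C=wb('w17',.054)
s,_=snap('scene','s17'); cv2.imwrite('pics/s17c.png',cv2.resize(s[185:275,205:305],None,fx=6,fy=6))
snap('top','t17')"; python3 go.py 0.5 -0.1 0.15 -3.9
```

```text
clock: 22.3
tcp_pos: [0.4879, -0.075, 0.2022]
orientation: [-3.136, 0.107, 0.003]
contact_force: [-0.1, 0.1, -0.6]
grip_width: 0.0002
r [342. 110.] [ 540.7 -121.    63.2   28.7   84.1]
u [342.  63.] [ 573.2 -123.3   62.5   95.5   86. ]
clk 22.45 tcp [ 0.4872 -0.0728  0.2007] yaw -3.66 F [-0.1 -0.1  1. ] gw -0.0001 j [ 0.26  0.23 -0.27  2.    0.07  0.93 -1.68]
w [-0.0017  0.0016  0.0013] s [0.0737 0.133  0.2525]
```

View pics/w17.png

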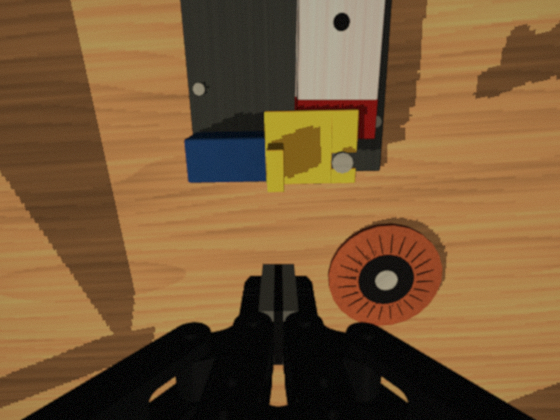

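View pics/s17c.png

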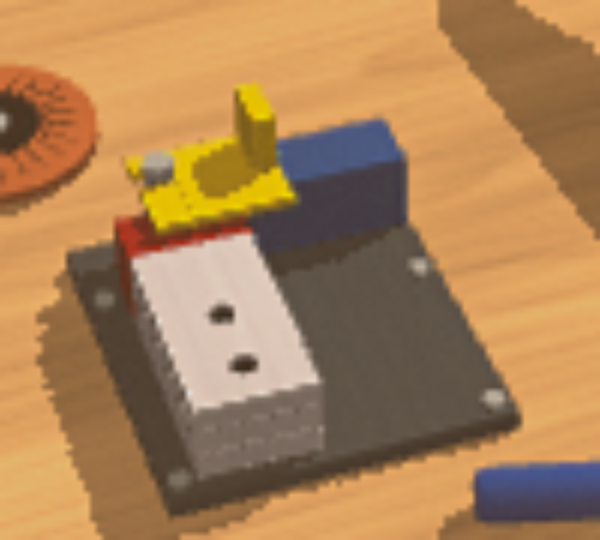

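```bash
python3 -c "
from h import *
o=r.get_obs(); C=cam('wrist',o)
im=cv2.imread('pics/w17.png'); cv2.imwrite('pics/k3.png',cv2.resize(im[100:210,240:400],(800,550),interpolation=cv2.INTER_NEAREST))
s=plane(C,[[343,162.5]],.072)[0]; t=plane(C,[[268,191],[284,191]],.094).mean(0); print(s,t)
a=np.radians(-3.9);print((t-s)@[-np.sin(a),np.cos(a),0])
print(o['clock'],o['contact_force'])"
```

```text
[ 0.50911765 -0.12097722  0.072     ] [ 0.49664416 -0.07044997  0.094     ]
0.04956185526532395
22.45 [-0.14795118 -0.14089758  1.0040834 ]
```

View pics/k3.png

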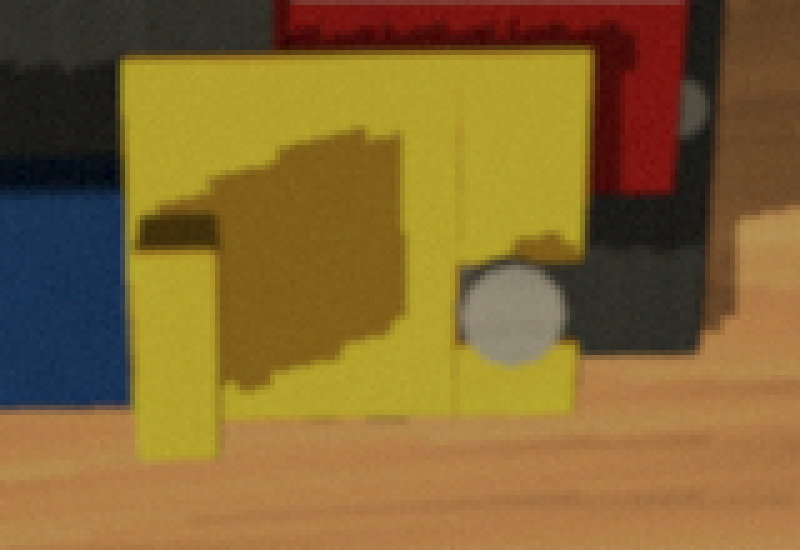

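Tab to stud measures 49.6 mm, against 50 mm when home, and the stud sits at the bottom of the slot. The robot is clear and still, so I'm handing in.

```bash
python3 -c "
from bench import r
print(r.hand_in())"
```

```text
the job is handed in; nothing more can be done
None
```

The pile is built and the job was handed in at about 22.5 s of the 64 s allowed; no verdict was reported.

- **Racked blank:** I drew it out by its red end, about 140 mm centre to centre from the rack. I let it lie flat on the table, then took it again across the middle and laid it on the bottom blank.
- **Loose blank:** it went on top, red end at the stud.
- **Keeper:** I pushed the tab sideways until it stopped. It did not move further under about 10 N.

**Last checks**
- **Pile:** in the wrist view the pile is flush. The top blank's centre came out within about 1 mm of the other two blanks, and all three are turned the same way to within about 0.5°. The scene view shows straight sides.
- **Keeper:** the tab stands 49.6 mm from the stud against the nominal 50 mm, with the stud at the bottom of the slot.
- **Robot:** the arm was clear and touching nothing.
- **Other objects:** the flap disc, can and screwdriver were never touched.

**Disagreements:** the overhead camera put the blanks 2 to 4 mm off the wrist camera, so I used the wrist camera. The keeper stood about 5 mm nearer the robot along the jig's x than I had worked out from the pile, which suggests the bottom blank lies a few millimetres off the jig's origin. I did not measure that offset directly. It should be within the 12 mm allowed.

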